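# Scoop the glass jewels into the white tub

## Robot

A 7-joint arm with a two-finger parallel gripper is mounted at the origin on the work surface. World frame = base frame: x ahead of the robot, y to its left, z up, the work surface at z = 0. Lengths are in m, angles in rad, forces in N, time in s.
With the tool pointing down it reaches from about 0.425 to 0.925 m from the base axis. Payload 6.8 kg.
Tool frame: the origin (TCP) lies on the front face of the gripper's body, between the roots of the fingers; the fingertips stand 73 mm ahead of it and the grasp point (between the pads) lies 54 mm ahead of it (env.nose_length is the distance from the TCP to the fingertips, in m); z points along the fingers, y is the line along which they close (so a half turn about z gives the same grasp; the last joint's range is limited). The gripper opens to 85 mm and grips with 20 to 120 N. Pads are 22 mm wide; open, the fingers measure 114 mm over their backs; the gripper's body (76 mm by 85 mm) begins 54 mm behind the grasp point. The pads swing forward as they close: fully open they stand 13 mm farther back than shut.
Start: joints at [1.029, 0.477, 0.022, 1.555, -0.011, 1.109, -0.083], TCP at [0.284, -0.612, 0.304] pointing down, gripper open.
Joint ranges: [-2.96, 2.96], [-0.34, 2.1], [-1.41, 1.46], [0.24, 2.44], [-1.37, 4.51], [0.17, 1.92], [-2.96, 2.96]. Speed limits (rad/s): [2.39, 2.39, 3.14, 3.14, 3.14, 3.14, 3.14].

## Interface

Orientations are given as a unit quaternion [w, x, y, z].
In Python, from cell import env, kin, camera, calibration, job gives the robot as it stands. The module is installed in compiled form; this text tells all that it offers. Calls block until the motion is done:
- env.reach(position, orientation): joint-space move of the TCP to a pose.
- env.movel(position, velocity=0.15, rot=None, stop_force=None): straight line of the TCP; rot=None keeps the orientation; velocity is the mean speed in m/s. With stop_force (N) it stops when the force on the tool has changed by that much, and returns True; else False.
- env.goto_joints(angles): joint-space move.
- env.grip(opening, f_grip=None): finger opening in m; f_grip is the grip in N (None keeps the last); returns when the fingers have stopped.
- env.dwell(seconds).
- kin.inverse_kinematics(position, orientation): joint angles nearest the present ones, or None.
- env.get_state(): the state.
- camera(name): name is "side" or "top" or "wrist"; returns (picture, depth): 420x560x3 uint8, blue, green, red; 420x560 float32, m along the optical axis (not along the pixel's ray), 0 where there is no reading.
- calibration(name): a dict with "fx", "fy", "cx", "cy" (pixels), "rvec" (rotation vector, rad) and "tvec" (3), from world to camera coordinates, as OpenCV has them. Camera axes: x right, y down, z forward; pixel columns grow to the right and rows downward; lengths in m; the calibration is good to about 2 mm. A picture is of the moment at which its call begins: read the wrist's pose just before it. calibration takes no time and is no camera call; for the wrist camera it gives the pose at the moment of the call.
A pose or a line that the arm cannot do raises env.PlanningError and nothing moves.
- job.job_done(): hands the job in; it is judged then, once.
The state is a dict: "time": time; "qpos": joint angles; "joint_velocities": joint speeds; "joint_torque": joint torques, N m; "tcp_pos": TCP position; "orientation": TCP orientation; "force": force on the tool from outside, world axes, zero at the start; "torque": the same for the moment, N m; "opening": finger opening in m; "gripper_force": force on a finger pad.
Only numpy, scipy, OpenCV 4.12 (cv2) and the standard library are available. Lean on these libraries where they do the work, as an engineer would, in place of code of your own. Each camera call takes 0.05 s, during which the arm holds its last target. There are 200 camera calls.

## Task

Take the steel scoop by its orange handle, push it along the sorting tray to the end wall so that the three glass jewels ride up into it, lift them out together and tip all three into the wide white tub (not the dark one). Use the scoop, not the fingers, on the jewels, and finally set the scoop down flat on the tray or bench and let go; the tub stays standing upright.

Things in the scene. Friction and masses are not known exactly. Their poses are not given: they have to be found in the camera images.
- scoop_grip (a point): middle of the orange handle of a loose steel scoop (140 g), lying in the tray, lip to the jewels, in line with the tray to 6 degrees and 10 mm. x: level, towards the lip; z: up. The handle is a bar 75 mm along x, 16 mm wide (grasp across this), 24 mm tall; its centre is 45 mm above the scoop's flat underside and hangs clear behind the pan
- scoop_lip (a point): middle of the scoop's open front edge, on its underside, 127 mm ahead of and 45 mm below the handle's centre; same axes. The pan behind it is a flat 2 mm sheet, 85 mm long and 88 mm wide, with side walls 15 mm high in front and 31 mm behind and a rear wall 35 mm high
- tray: fixed sorting tray: blue floor 4 mm thick, 200 mm long (x), 130 mm wide between plywood side walls 24 mm high (y). Origin on the bench under the floor's middle. The end wall (28 mm high, 8 mm thick) has its inner face at x = +100 mm; the -x end is open. Pushing the scoop flat along +x until its lip meets the end wall drives it under the jewels
- jewel0: cut-glass jewel, a red disc 22 mm across and 13 mm thick with sloping bevelled edges, about 12 g, very slippery (friction about 0.25); its origin is its centre. It lies flat on the tray's floor near the end wall at the start
- jewel1: cut-glass jewel, a green disc 22 mm across and 13 mm thick with sloping bevelled edges, about 12 g, very slippery (friction about 0.25); its origin is its centre. It lies flat on the tray's floor near the end wall at the start
- jewel2: cut-glass jewel, an amber disc 22 mm across and 13 mm thick with sloping bevelled edges, about 12 g, very slippery (friction about 0.25); its origin is its centre. It lies flat on the tray's floor near the end wall at the start
- tub_rim (a point): the centre of the mouth of the wide white plastic tub, the target: 130 mm across the rim, 75 mm high, wall 3 mm, standing loose on the bench (0.25 kg); z is up. A narrower dark brown tub, 96 mm across and 85 mm high, stands 12 to 25 cm away from it, on either side, as a bystander (not listed)

How it is judged:
By the outcome, as a careful person would: the job done as asked, in the order asked, and still so for the second after the job is handed in, with the robot touching nothing.
It also fails if it takes over 61 s, if anything falls off the work surface, if the arm or the gripper's body presses on something with over 40 N, if the wrist force passes 120 N, or if a joint passes its speed limit or range.

## Working session

There is one attempt and no reset: what is moved stays moved. The work goes in short steps, each a Python script; the robot and the scene stay as the last script left them, time stands still between calls to the robot, and variables do not carry over. Pictures are saved under pics/ and viewed, at most 10 in all, crops included, and the job is handed in when it is done.

```bash
mkdir -p pics; cat > h.py <<'E'
import numpy as np, cv2
from scipy.spatial.transform import Rotation as R
from cell import env, kin, camera, calibration, job
def cloud(name):
    c=calibration(name); im,d=camera(name)
    v,u=np.mgrid[0:420,0:560]
    P=np.stack([(u-c['cx'])/c['fx']*d,(v-c['cy'])/c['fy']*d,d],-1)
    M=R.from_rotvec(np.ravel(c['rvec'])).as_matrix()
    W=(P-np.ravel(c['tvec']))@M
    W[d<=0]=np.nan
    return im,W
def q(M): 
    x=R.from_matrix(M).as_quat(); return [x[3],x[0],x[1],x[2]]
E
python3 - <<'E'
from h import *
for n in("top","side"):
    im,W=cloud(n); cv2.imwrite(f"pics/{n}0.png",im); np.save(n+"0.npy",W)
    c=calibration(n);print(n,c, -R.from_rotvec(np.ravel(c['rvec'])).as_matrix().T@np.ravel(c['tvec']))
print(env.get_state())
E
```

```text
top {'fx': 538.31056025602, 'fy': 538.31056025602, 'cx': 282.59472552277725, 'cy': 197.99210814494, 'rvec': array([ 2.16354576, -2.16697118,  0.05838882]), 'tvec': array([0.03897641, 0.55769751, 1.05366863])} [0.46870996 0.00713116 1.09682422]
side {'fx': 495.6743757048769, 'fy': 495.6743757048769, 'cx': 279.07347120839444, 'cy': 205.5289433676033, 'rvec': array([ 2.32383534, -0.27723159,  0.14247372]), 'tvec': array([-0.51857941,  0.16283445,  0.71512296])} [ 0.39470492 -0.51405298  0.62193092]
{'time': 0.1, 'qpos': array([ 1.02889067,  0.47776631,  0.02237129,  1.55633489, -0.01152003,
        1.10932735, -0.083099  ]), 'joint_velocities': array([-0.00206896, -0.00196229, -0.00071609, -0.00379954, -0.000898  ,
        0.00074443, -0.0019082 ]), 'joint_torque': array([ 5.48013108e-03, -5.97758639e+01,  1.61391858e+00, -2.81953132e+01,
        1.27716290e-02,  5.04687967e-03,  4.42550444e-06]), 'tcp_pos': array([ 0.28353378, -0.61210755,  0.3029981 ]), 'orientation': array([-8.18577915e-04,  9.76569723e-01,  2.15199550e-01, -2.42409637e-04]), 'force': array([-0.12236481, -0.21662365, -0.2224826 ]), 'torque': array([ 0.00175578,  0.04889448, -0.03295413]), 'gripper_force': 0.0, 'opening': 0.08544085712591243}
```

View pics/top0.png

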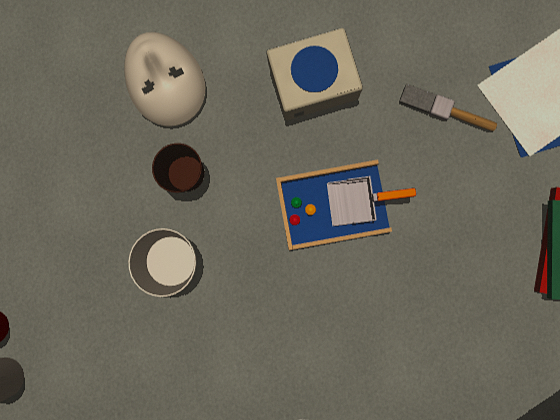

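View pics/side0.png

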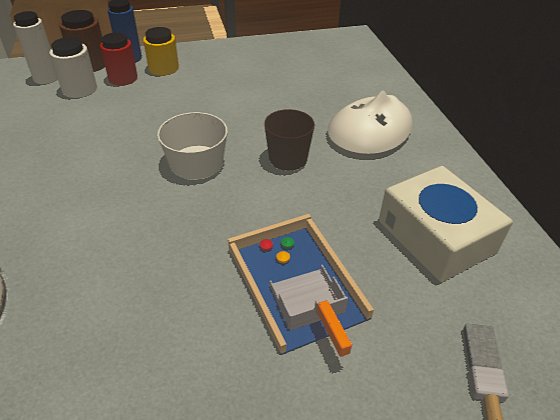

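The top view shows the tray with its end wall at left (285,215), jewels near (296,203), (311,210) and (295,220), the scoop pan at (350,200), its handle at (395,195), the white tub at (163,262) and the dark tub at (178,168). The side view agrees. Image left is about world +y, so the push runs along +y.

```bash
cat > meas.py <<'E'
from h import *
def blobs(im,W,xy=None):
    h=cv2.cvtColor(im,cv2.COLOR_BGR2HSV)
    out={}
    for n,lo,hi in(("orange",(5,200,120),(14,255,255)),("amber",(15,190,120),(26,255,255)),("red",(172,150,90),(180,255,255)),("red2",(0,180,90),(3,255,255)),("green",(50,120,50),(80,255,255)),("blue",(100,130,40),(125,255,255))):
        m=cv2.inRange(h,lo,hi)
        k,l,s,c=cv2.connectedComponentsWithStats(m)
        for i in range(1,k):
            if s[i,4]>25:
                p=W[l==i]; z=np.nanmedian(p[:,2]); g=p[np.abs(p[:,2]-z)<.012][:,:2].astype(np.float32)
                if len(g)<10: continue
                r=cv2.minAreaRect(g*1000)
                print(n,s[i],c[i].round(1),"z",z.round(4),"mean",g.mean(0).round(4),"rect mm",np.round(r[0],1),np.round(r[1],1),round(r[2],2))
E
python3 - <<'E'
import sys
from meas import *
im=cv2.imread("pics/top0.png");W=np.load("top0.npy");blobs(im,W)
# tub
for n,(u0,u1,v0,v1) in {"white":(120,205,220,305),"dark":(145,212,138,200)}.items():
    p=W[v0:v1,u0:u1].reshape(-1,3);p=p[p[:,2]>.065];
    c,r=cv2.minEnclosingCircle((p[:,:2]*1000).astype(np.float32));print(n,c,r,np.nanmax(p[:,2]))
# tray walls
p=W[150:260,265:400].reshape(-1,3);p=p[(p[:,2]>.018)&(p[:,2]<.032)]
print("walls",cv2.minAreaRect((p[:,:2]*1000).astype(np.float32)))
c=calibration("wrist");M=R.from_rotvec(np.ravel(c['rvec'])).as_matrix();o=-M.T@np.ravel(c['tvec'])
s=env.get_state();x=s['orientation'];T=R.from_quat([x[1],x[2],x[3],x[0]]).as_matrix()
print("cam in tcp",T.T@(o-s['tcp_pos']),"\n",T.T@M.T)
E
```

```text
orange [377 188  39  13 139] [397.  194.3] z 0.0589 mean [ 0.5617 -0.1829] rect mm [ 562.3 -181.6] [14.5 73.5] 7.39
amber [378 190  37   9 166] [395.7 193.8] z 0.0599 mean [ 0.5623 -0.1806] rect mm [ 562.7 -181.6] [ 9.4 68.7] 7.95
amber [305 205  11  10  86] [309.9 209.3] z 0.014 mean [ 0.5357 -0.0167] rect mm [535.4 -16.9] [20.2 17.9] 89.93
red [290 215  10  10  68] [294.2 219.2] z 0.0144 mean [0.5157 0.015 ] rect mm [515.2  14.4] [18.1 18. ] 89.92
red2 [555 188   5  12  52] [557.3 193.9] z 0.0226 mean [ 0.5645 -0.5047] rect mm [ 565.3 -504.7] [ 8.3 22.4] 82.75
red2 [540 249   7  45 179] [544. 277.] z 0.0236 mean [ 0.4027 -0.472 ] rect mm [ 413.8 -476.4] [15.3 83.3] 78.48
green [291 197  11  11  87] [295.9 202. ] z 0.014 mean [0.5504 0.0114] rect mm [551.2  11.3] [19.6 18.9] 67.36
green [552 200   8  99 767] [555.6 250.3] z 0.0436 mean [ 0.454  -0.4869] rect mm [ 456.9 -486.5] [ 18.  187.9] 87.3
blue [ 291   46   47   46 1670] [314.1  68.7] z 0.0797 mean [ 0.8036 -0.0244] rect mm [803.6 -24.3] [89.4 88.5] 46.05
blue [489  58  26  16 113] [498.2  66. ] z -0.0007 mean [ 0.832  -0.4068
[... 169 characters left out ...]
137  22  15 108] [551.8 144.4] z -0.0002 mean [ 0.6676 -0.5088] rect mm [ 663.3 -506.1] [14.4 52.7] 34.16
blue [ 282  166  107   79 3607] [326.6 206.6] z 0.0029 mean [ 0.5418 -0.0506] rect mm [546.  -66.9] [127.5 199.2] 10.25
white (433.2328796386719, 267.2090148925781) 65.01826477050781 0.07930645039124523
dark (613.5230102539062, 238.90829467773438) 48.02477264404297 0.08933668875592653
walls ((546.404296875, -62.81745147705078), (146.231201171875, 208.47439575195312), 10.167352676391602)
cam in tcp [ 0.07728874 -0.00032034 -0.06866902] 
 [[-6.28752509e-04 -9.52920084e-01 -3.03220905e-01]
 [ 9.99998395e-01 -9.03481405e-05 -1.78964225e-03]
 [ 1.67799060e-03 -3.03221544e-01  9.52918611e-01]]
```

```bash
cat > plan.py <<'E'
from h import *
TC=np.array([.546,-.067]); A=np.radians(100.2); TX=np.array([np.cos(A),np.sin(A)]); TY=np.array([-TX[1],TX[0]])
H0=np.array([.5623,-.1816,.049]); PSI0=np.radians(97.6)
TUB=np.array([.433,.267,.075])
# tool pose from the position p of a scoop point given by its offset (a ahead, b below the handle centre)
def pose(p,psi,th,a=0,b=0):
    th=np.radians(th)
    x=np.array([np.cos(psi)*np.cos(th),np.sin(psi)*np.cos(th),np.sin(th)])
    y=np.array([np.sin(psi),-np.cos(psi),0]); z=np.cross(x,y)
    return np.array(p)-a*x-(b+.054)*z, q(np.column_stack([x,y,z]))
def tr(l,z): return np.r_[TC+TX*l,z]
LIP=(.127,.045); REAR=(.042,.045)
def lipat(d,up,psi): return TUB+np.array([-d*np.cos(psi),-d*np.sin(psi),up])
E
python3 - <<'E'
from plan import *
def t(n,P): 
    j=kin.inverse_kinematics(*P); print(n,P[0].round(3),None if j is None else np.round(j,2))
t("above",pose(H0+[0,0,.1],PSI0,0)); t("grasp",pose(H0,PSI0,0)); t("end",pose(tr(-.027,.049),A,0))
t("tilt",pose(tr(.015,.005),A,15,*REAR)); t("lift",pose(tr(.015,.15),A,22,*REAR))
for d in(100,80,120,60,140):
    p=np.radians(d); print(d)
    for th,up in((22,.06),(0,.015),(-30,.01),(-50,.01),(-60,.01)): t(th,pose(lipat(.03,up,p),p,th,*LIP))
E
```

```text
above [ 0.562 -0.182  0.203] [ 0.53  0.49 -0.43  1.83  0.25  0.88  0.12]
grasp [ 0.562 -0.182  0.103] [ 0.5   0.63 -0.39  1.88  0.35  0.7   0.04]
end [ 0.551 -0.094  0.103] [ 0.41  0.6  -0.45  1.95  0.41  0.68 -0.12]
tilt [ 0.555 -0.117  0.09 ] [ 0.59  0.69 -0.51  1.87  0.1   0.74  0.26]
lift [ 0.557 -0.127  0.226] [ 0.69  0.55 -0.57  1.76 -0.09  1.04  0.39]
100
22 [0.465 0.085 0.179] [ 0.44  0.45 -0.67  2.1  -0.18  0.69  0.14]
0 [0.46  0.112 0.189] [ 0.31  0.42 -0.82  2.09  0.43  0.8  -0.59]
-30 [0.449 0.178 0.234] [ 0.08  0.59 -1.07  1.96  0.85  1.45 -1.2 ]
-50 [0.439 0.232 0.246] [-0.17  0.77 -1.05  1.84  0.94  1.88 -1.4 ]
-60 [0.434 0.259 0.244] [-0.55  0.68 -0.59  1.8   0.82  1.82 -1.3 ]
80
22 [0.401 0.085 0.179] [ 0.49  0.31 -0.7   2.3  -0.35  0.49 -0.05]
0 [0.406 0.112 0.189] [ 0.37  0.36 -0.9   2.2   0.41  0.76 -0.98]
-30 [0.417 0.178 0.234] [ 0.04  0.57 -1.    1.94  0.67  1.47 -1.44]
-50 [0.427 0.232 0.246] [-0.21  0.76 -0.92  1.75  0.7   1.87 -1.57]
-60 [0.432 0.259 0.244] [-0.62  0.7  -0.38  1.68  0.56  1.85 -1.38]
120
22 [0.525 0.107 0.179] [ 0.36  0.58 -0.67  1.88 -0.03 
[... 224 characters left out ...]
7 0.26  0.244] [-0.33  0.76 -0.99  1.93  1.15  1.92 -1.27]
60
22 [0.341 0.107 0.179] None
0 [0.354 0.131 0.189] [ 0.36  0.3  -0.97  2.28  0.37  0.72 -1.4 ]
-30 [0.388 0.189 0.234] [ 0.02  0.56 -0.94  1.92  0.49  1.46 -1.69]
-50 [0.415 0.236 0.246] [-0.19  0.76 -0.84  1.68  0.48  1.86 -1.76]
-60 [0.429 0.26  0.244] [-0.66  0.72 -0.18  1.6   0.29  1.87 -1.46]
140
22 [0.575 0.148 0.179] [ 0.27  0.71 -0.73  1.68  0.13  1.09  0.43]
0 [0.553 0.166 0.189] [ 0.17  0.57 -0.76  1.85  0.49  0.91  0.06]
-30 [0.502 0.209 0.234] [ 0.18  0.63 -1.21  2.01  1.18  1.31 -0.7 ]
-50 [0.46  0.244 0.246] [-0.02  0.81 -1.33  2.07  1.41  1.81 -1.02]
-60 [0.439 0.262 0.244] [-0.26  0.74 -1.11  2.09  1.38  1.83 -1.13]
```

```bash
python3 - <<'E'
from plan import *
from meas import blobs
env.reach(*pose(H0+[0,0,.1],PSI0,0))
env.movel(pose(H0,PSI0,0)[0],velocity=.1,stop_force=10)
env.grip(0.0,f_grip=100)
s=env.get_state();print(s['time'],s['opening'],s['gripper_force'],s['force'],s['tcp_pos'])
# align with the tray, then push
P=pose(tr(-.105,.049),A,0); print(env.movel(P[0],velocity=.04,rot=P[1],stop_force=25))
print(env.movel(pose(tr(-.0255,.049),A,0)[0],velocity=.04,stop_force=12))
s=env.get_state();print(s['time'],s['force'],s['tcp_pos'],"long",(s['tcp_pos'][:2]-TC)@TX)
im,W=cloud("side");cv2.imwrite("pics/push.png",cv2.resize(im[190:370,190:400],None,fx=3,fy=3))
E
```

```text
3.7833 0.014578456581169975 97.21410870552063 [-2.27919998 -0.37468056  4.06418378] [ 0.56242203 -0.18156911  0.10328688]
False
False
6.35 [ 0.40145941 -3.76324007  6.46303516] [ 0.55064052 -0.09373187  0.10333223] long -0.027131158226966497
```

View pics/push.png

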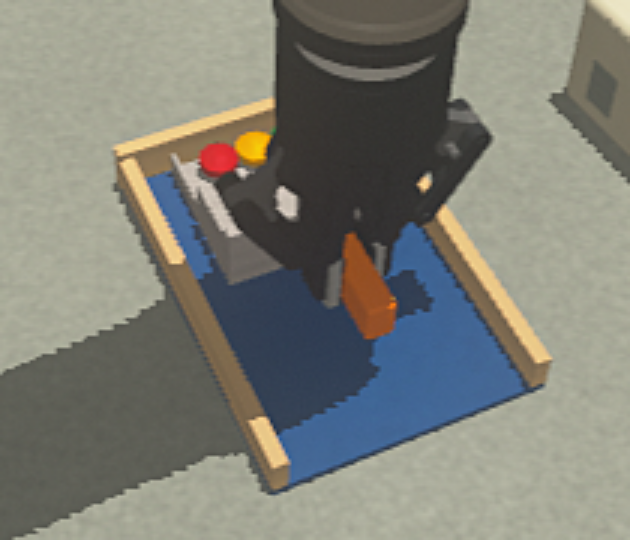

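The scoop has reached the end wall. Red (220,158) and amber (255,147) sit inside the pan front, and green is partly hidden near (275,135). I'll push a touch more and check from the top camera.

```bash
python3 - <<'E'
from plan import *
from meas import blobs
print(env.movel(pose(tr(-.020,.049),A,0)[0],velocity=.02,stop_force=10))
s=env.get_state();print(s['time'],s['force'],s['tcp_pos'],"long",(s['tcp_pos'][:2]-TC)@TX)
for n in("top","side"):
    im,W=cloud(n);print(n);blobs(im,W)
    if n=="top":cv2.imwrite("pics/push2.png",cv2.resize(im[150:260,250:410],None,fx=4,fy=4))
E
```

```text
True
6.65 [ 0.27683939 -0.95377523  1.88406991] [ 0.55066922 -0.09320709  0.10344881] long -0.026619748201904565
top
amber [286 206  11  11  87] [291.1 211.2] z 0.0162 mean [0.5318 0.0212] rect mm [531.1  21. ] [19.8 19.7] 62.58
red [289 217  10  10  69] [293.3 221.7] z 0.0164 mean [0.5105 0.017 ] rect mm [511.   16.4] [18.1 18.2] 89.96
red2 [555 188   5  12  53] [557.3 193.8] z 0.0236 mean [ 0.5645 -0.5043] rect mm [ 565.3 -504.3] [10.7 22.4] 79.94
red2 [540 249   7  45 179] [544. 277.] z 0.0234 mean [ 0.4026 -0.4719] rect mm [ 414.5 -471.4] [13.3 83.9] 86.4
green [285 196  10  10  85] [289.4 200.6] z 0.016 mean [0.553  0.0245] rect mm [553.5  24.4] [18.2 18.4] 89.94
green [552 200   8  99 771] [555.6 250.1] z 0.0435 mean [ 0.4543 -0.4869] rect mm [ 456.9 -487. ] [ 17.2 187.9] 87.65
blue [ 291   46   47   46 1675] [314.   68.7] z 0.0795 mean [ 0.8036 -0.0243] rect mm [803.8 -24.3] [89.2 89. ] 56.92
blue [489  59  25  15 112] [498.1  66.1] z -0.0004 mean [ 0.8317 -0.4062] rect mm [ 832.3 -414. ] [16.3 54.1] 17.51
blue [513 136  15  21  89] [520.2 148.5] z -0.0007 mean [ 0.6595 -0.445
[... 600 characters left out ...]
] [20.7 16.6] 76.66
red [257 238  12   9  71] [263.2 242.2] z 0.0189 mean [0.5112 0.0146] rect mm [510.9  16.1] [18.1 18.6] 17.06
red2 [100  40  31  11  82] [116.4  46.8] z 0.0914 mean [0.3036 0.6111] rect mm [301.  616.6] [65.3 45.6] 2.86
blue [108   6  25   8  48] [122.2  10.9] z 0.1313 mean [0.3252 0.7132] rect mm [321.9 716.7] [56.2 32.6] 11.1
blue [ 419  184   58   40 1736] [447.6 203.3] z 0.0825 mean [ 0.8033 -0.0263] rect mm [804.  -25.3] [89.2 90.6] 28.37
blue [239 248  23  34 214] [249.7 264.3] z 0.0055 mean [ 0.4825 -0.0144] rect mm [483.8 -13.8] [14. 73.] 10.38
blue [ 281  264   84   87 2563] [325.9 313.9] z 0.0054 mean [ 0.5731 -0.131 ] rect mm [ 554.4 -109. ] [126.7 114.8] 10.23
```

View pics/push2.png

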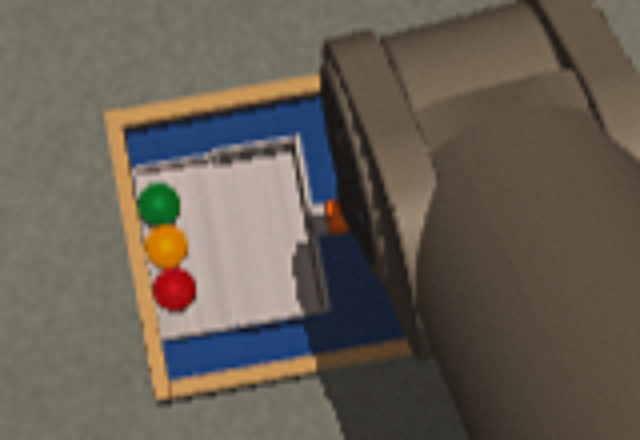

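All three jewels (green 158,205; amber 166,246; red 174,290) lie on the pan, each 2 mm higher than before. Next I tilt back about the rear edge and lift.

```bash
python3 - <<'E'
from plan import *
from meas import blobs
L=.0152; 
for th,z in((5,.0055),(10,.0065),(15,.008),(20,.012),(24,.035)):
    P=pose(tr(L,z),A,th,*REAR); env.movel(P[0],velocity=.03,rot=P[1])
P=pose(tr(L,.13),A,24,*REAR); env.movel(P[0],velocity=.08)
s=env.get_state();print(s['time'],s['force'],s['tcp_pos'],s['opening'])
im,W=cloud("side");np.save("lift.npy",W)
cv2.imwrite("pics/lift.png",cv2.resize(im[120:320,180:400],None,fx=3,fy=3))
E
```

```text
10.6083 [-0.14058434 -0.22091779 -1.19023445] [ 0.55689392 -0.12943535  0.20277186] 0.014493684748117536
```

View pics/lift.png

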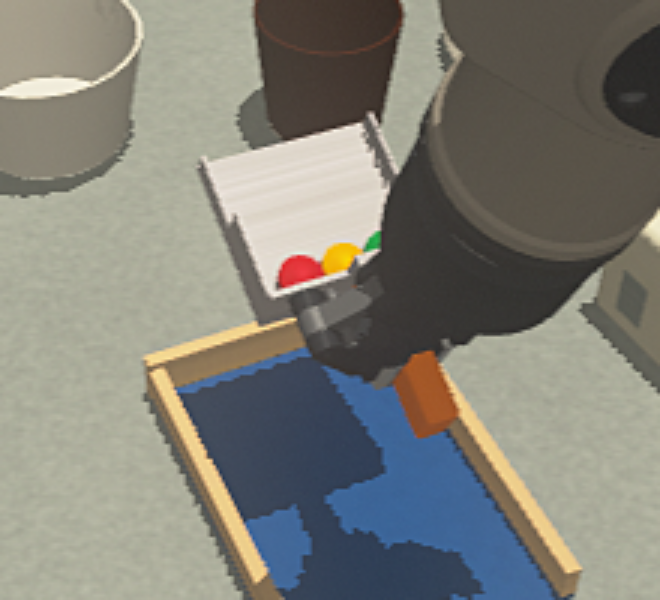

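All three jewels (300,270), (343,258) and (375,243) have slid to the pan's rear wall. I carry them to the tub and tip.

```bash
python3 - <<'E'
from plan import *
P=pose(lipat(.03,.065,A),A,22,*LIP); env.movel(P[0],velocity=.1,rot=P[1])
print(env.get_state()['time'])
for th,up in((10,.06),(0,.04),(-6,.02),(-15,.015),(-25,.013),(-35,.012),(-43,.012),(-50,.012)):
    P=pose(lipat(.03,up,A),A,th,*LIP)
    try: env.movel(P[0],velocity=.06,rot=P[1])
    except env.PlanningError as e: print(th,e); break
env.dwell(.5)
s=env.get_state();print(s['time'],s['force'],s['tcp_pos'],s['qpos'].round(2))
im,W=cloud("side");cv2.imwrite("pics/tip.png",cv2.resize(im[20:220,100:340],None,fx=3,fy=3))
E
```

```text
13.15
17.7917 [-0.81636699 -0.41367156 -1.62938506] [0.43940716 0.23163286 0.24800162] [-0.56  0.55 -0.47  1.87  0.75  1.59 -1.19]
```

View pics/tip.png

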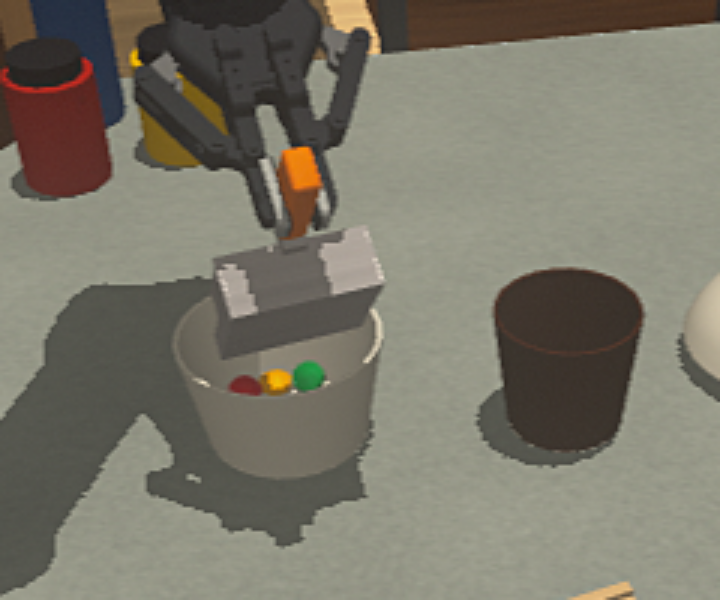

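All three jewels (245,385), (277,380) and (309,375) are inside the white tub, which stands upright. I now set the scoop back flat in the tray.

```bash
python3 - <<'E'
from plan import *
P=pose(lipat(.03,.07,A),A,-50,*LIP); env.movel(P[0],velocity=.1)
for th in(-35,-20,-8,0):
    P=pose(lipat(.03+(-th<21)*.02,.08,A),A,th,*LIP); env.movel(P[0],velocity=.1,rot=P[1])
P=pose(tr(-.11,.2),A,0); env.movel(P[0],velocity=.15,rot=P[1])
im,W=cloud("side"); np.save("carry.npy",W)
P=pose(tr(-.11,.06),A,0); print(env.movel(P[0],velocity=.1,stop_force=15))
P=pose(tr(-.11,.0485),A,0); print(env.movel(P[0],velocity=.02,stop_force=4))
s=env.get_state();print(s['time'],s['force'],s['tcp_pos'])
env.grip(.06); env.dwell(.2)
P=pose(tr(-.11,.2),A,0); env.movel(P[0],velocity=.12)
P=pose(tr(-.22,.25),A,0); env.movel(P[0],velocity=.15); env.dwell(.5)
from meas import blobs
for n in("top","side"):
    im,W=cloud(n)
    if n=="top": blobs(im,W)
    cv2.imwrite(f"pics/end_{n}.png",im)
print(env.get_state()['time'])
a=cv2.imread("pics/end_top.png")[150:310,110:430];b=cv2.imread("pics/end_side.png")[90:370,130:400]
a=cv2.resize(a,(400,200));b=cv2.resize(b,(386,400))
o=np.zeros((400,790,3),np.uint8);o[:200,:400]=a;o[:,400:786]=b;cv2.imwrite("pics/end.png",o)
E
```

```text
False
True
24.95 [-0.47446728 -0.38716178  4.28056449] [ 0.56533837 -0.17537914  0.10321266]
orange [374 187  39  14 131] [393.  193.6] z 0.0584 mean [ 0.5631 -0.176 ] rect mm [ 564.  -175.4] [14.6 73.4] 9.54
amber [375 188  37  11 176] [392.8 192.9] z 0.0596 mean [ 0.564  -0.1751] rect mm [ 564.  -175.4] [ 9.5 68.9] 9.51
amber [146 258  11  11  89] [150.9 262.8] z 0.0151 mean [0.4285 0.3034] rect mm [428.2 303.6] [20.  20.2] 36.09
red [149 268  11  11  71] [153.8 273.3] z 0.016 mean [0.4075 0.2969] rect mm [407.7 296.4] [17.7 19.9] 44.43
red2 [540 262   7  32 127] [543.2 280.7] z 0.0237 mean [ 0.3951 -0.47  ] rect mm [ 401.9 -470.2] [11.3 58.1] 83.91
green [147 247  11  10  87] [151.9 251.6] z 0.0163 mean [0.4509 0.3015] rect mm [451.  301.8] [18.2 18.9] 0.23
blue [ 291   46   47   46 1671] [314.   68.7] z 0.0797 mean [ 0.8036 -0.0244] rect mm [803.7 -24.2] [89.  89.5] 24.68
blue [489  59  25  15 115] [498.2  66. ] z -0.0004 mean [ 0.8319 -0.4065] rect mm [ 833.1 -414.4] [16.1 52.7] 19.17
blue [ 282  166  107   79 3881] [325.5 206.5] z 0.0029 mean [ 0.5421 -0.0484] rect mm [546.1 -66.8] [127.5 199.1] 10.17
28.6167
```

View pics/end.png

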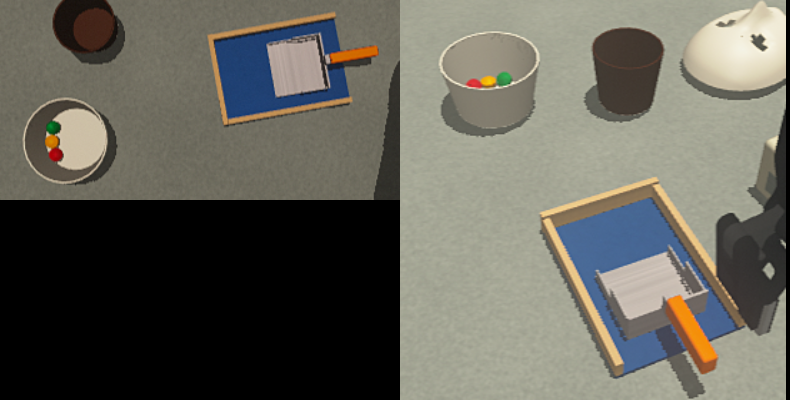

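The three jewels are in the upright white tub (around (53,140) left, (490,83) right). The scoop lies flat in the tray and the gripper is clear of it.

```bash
python3 -c "
from cell import job
print(job.job_done())"
```

```text
the job is handed in; nothing more can be done
None
```

I handed the job in at about 29 s: all three jewels were tipped from the scoop into the upright white tub, and the scoop lies flat and released in the tray.

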